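# Shut the knife steriliser and hold its start key over

## Robot

A 7-joint arm with a two-finger parallel gripper is mounted at the origin on the work surface. World frame = base frame: x ahead of the robot, y to its left, z up, the work surface at z = 0. Lengths are in m, angles in rad, forces in N, time in s.
With the tool pointing down it reaches from about 0.4 to 0.85 m from the base axis. Payload 10.4 kg.
Tool frame: the origin (TCP) lies at the very end of the fingers, on their centre line; the grasp point (between the pads) lies 19 mm behind it; z points along the fingers, y is the line along which they close (so a half turn about z gives the same grasp; the last joint's range is limited). The gripper opens to 85 mm and grips with 20 to 120 N. Pads are 22 mm wide; open, the fingers measure 114 mm over their backs; the gripper's body (76 mm by 85 mm) begins 54 mm behind the grasp point. The pads swing forward as they close: fully open they stand 13 mm farther back than shut.
Start: joints at [1.178, 0.332, -0.065, 1.46, 0.022, 1.35, -0.088], TCP at [0.226, -0.583, 0.231] pointing down, gripper open.
Joint ranges: [-2.6, 2.6], [-0.5, 2.12], [-1.47, 1.34], [0.16, 2.42], [-1.27, 4.41], [0.06, 2.06], [-2.6, 2.6]. Speed limits (rad/s): [2.22, 2.22, 2.79, 2.79, 3.14, 3.14, 3.14].

## Interface

Orientations are given as a unit quaternion [x, y, z, w].
In Python, from workcell import * gives the robot as it stands.
- The arm moves only by the tool step_arm, never from a script. Its argument "commands" is one flat list of numbers, 7 for each row, row after row: the finger opening in mm, from 0 to 85.4, then the shift along the world's x, y, z as a fraction of full scale, then the turn, a rotation vector about the world's x, y, z as a fraction of full scale. A call has exactly 10 rows; each row is the pose to reach, as a shift and turn from the pose commanded when the call began, turning the shorter way round; what a row does not reach only later rows make up. Full scale, the value 1, is 0.6 m for a shift and pi rad for a turn. A row lasts 1/8 s, in which the tool goes at most 62.5 mm and 10.7 degrees, less where a joint would pass 70% of its speed; a pose out of reach is approached as far as the arm can. A call with a number of a shift or a turn outside -1 to 1 is refused whole. A call with a gripper value outside its range is refused whole. The fingers move at their own pace and stop on an object; "squeeze" is the grip in N (left out, the last holds). Time passes only in rows, so rows that repeat a pose let the fingers close, or fill a call up. It gives the time, the measured TCP pose, the force, the opening and the grip force at its end, in the units of the state.
- get_obs(): the state, without advancing time (a new reading comes with each control period).
- camera(name): name is "side" or "top"; returns the picture (384x512x3 uint8, red, green, blue); there is no depth.
- camera_params(name): a dict with "mtx" (3x3 intrinsics, pixels), "extrinsics" (4x4, takes a point from world to camera coordinates). Camera axes: x right, y down, z forward; pixel columns grow to the right and rows downward; lengths in m; the calibration is good to about 2 mm. A picture is of the moment at which its call begins. camera_params takes no time and is no camera call.
- hand_in(): hands the job in; it is judged then, once.
The state is a dict: "clock": time; "joint_pos": joint angles; "joint_velocities": joint speeds; "tau": joint torques, N m; "position": TCP position; "ee_rot": TCP orientation; "ft_force": force on the tool from outside, world axes, zero at the start; "torque": the same for the moment, N m; "grip_width": opening from 0.0 (shut) to 1.0 (fully open); "grasp_force": force on a finger pad.
Only numpy, scipy, OpenCV 4.12 (cv2) and the standard library are available. Lean on these libraries where they do the work, as an engineer would, in place of code of your own. Each camera call takes 0.05 s, during which the arm holds its last target. There are 200 camera calls.

## Task

Start the knife steriliser: push its drop-down door fully shut, then take the round-headed key from the key block, work it fully home past the sticky pins of the start switch on the steriliser's top, turn it a quarter turn clockwise to the stop, and keep it held there against the spring, because the lamps strike only while the key is held over. Finish while still gripping the key, turned and fully home, with the door shut; leave the other two keys in the block and the tin, bottle and bowl where they stand.

Things in the scene. Friction and masses are not known exactly. Their poses are not given: they have to be found in the camera images.
- steriliser: counter-top steel knife steriliser, fixed: 260 deep (its x) x 340 wide (its y) x 230 high; origin at the centre of its underside, on the table. Its front, with the door, faces its own -x; it stands to the robot's left with the front turned to the robot's right (yaw 0.95 to 1.3). A grey control strip along the front of its flat top carries the start switch and, 190 away, a timer knob 16 high.
- door (a joint): drop-down door, hinged along its bottom edge: 0 = shut, grows as it tips down and outward (1.5 = nearly flat). Starts between 0.45 and 0.9. The hinge is stiff: it stays where it is left and takes about 5 to 15 N at the handle or top edge to swing up; no latch, push until it stops.
- door_hinge (a point): point on the door's hinge line at mid width, 22 above the table and 138 in front of the steriliser's centre. The door is a panel 200 high, 320 wide and 16 thick whose mid plane runs through this line; its free edge lies 200 from the hinge.
- door_handle (a point): middle of the door's bar handle: round bar 12 thick, 250 long, parallel to the hinge, 43 out from the door's mid plane (29 clear of the outer face) and 173 from the hinge along the door; 35 below the steriliser's top when shut. Brackets hold it at 110 either side of this point.
- switch_face (a point): centre of the start switch's face on the steriliser's top, 233 above the table; axes as the steriliser's (z up). A brass plug 25 across in a 35 ring (both 3 proud of the top) with a keyway entered from above: slot 13.4 x 5.4, 31 deep, long side along the steriliser's x at rest, mouth flared by 2.5 all round. Fully home, the key's shoulder sits on this face.
- start_switch (a joint): turn of the switch plug: 0 = rest, grows clockwise seen from above, firm stop at 1.57; sprung back by 0.03 N m at rest, 0.11 N m at the stop. The key has about 0.1 rad of play, so turn the hand farther. Two gummed sprung pins stand 2.5 into the slot's ends at depths 8 and 15: they give slowly, to a slow push or several short ones, and resist with 5 to 15 N before the key is home.
- key_round: the steriliser's key, 30 g: black disc head 36 across, 9 thick, centred 23 above the origin; shoulder 22 x 8 x 6; steel blade 26 long, 12 x 4, stepped to 8 x 2.6 at the tip; fits either way round. Origin under the shoulder (top of the blade), z up, y along the width of head and blade, x through the 9. It stands in one of the block's slots, shoulder on the block, origin 34 above the table.
- key_block: wooden key block, fixed: 50 (its x) x 190 (its y) x 34 high, origin at the centre of its underside, yaw within 0.35. Three slots along its y, at -62, 0 and +62, each 13.4 x 5.4 and 30 deep, hold one key each, in any order, blade down, flat sides of the heads facing the block's +x and -x.
- key_tall: another black-headed key, to be left alone: rectangular head 22 wide, 54 tall, 9 thick; otherwise as key_round.
- key_small: another black-headed key, to be left alone: small rectangular head 22 wide, 27 tall, 9 thick; otherwise as key_round.
- tin: food tin, 74 diameter, 110 high, origin at the centre of its underside; a bystander.
- vinegar: plastic vinegar bottle with a red cap, 72 diameter, 190 high, origin at the centre of its underside; a bystander.
- bowl: steel mixing bowl, 190 across, 75 high, origin at the centre of its underside; a bystander.

How it is judged:
On the way, in this order (a step that is already met when the one before it is completed fails the run):
1. the door is pushed fully shut (within 0.04 rad) (value of joint door below 0.04 rad), for 0.2 s.
2. the round-headed key is fully home in the start switch: shoulder within 3 mm of the switch's face and centred within 3 mm (z of key_round in the frame of switch_face below 0.003 m and horizontal distance between key_round and switch_face below 0.003 m), for 0.2 s.
3. the key, fully home, has turned the switch to within 10 degrees of its stop (value of joint start_switch above 1.4 rad and z of key_round in the frame of switch_face below 0.004 m), for 0.2 s.
At the end, for the whole second after the job is handed in: the start switch is held within 10 degrees of its stop (above 1.40 rad) by the round-headed key, which is gripped by the fingers, fully home (shoulder within 4 mm of the face) and centred (within 3.5 mm), and the door is shut (within 0.04 rad) (all of step 3 and horizontal distance between key_round and switch_face below 0.0035 m and contact force between the fingers and key_round above 2 N and value of joint door below 0.04 rad); the arm keeps its last pose, push and grip.
It fails at once if another key is moved more than 15 mm (distance of any of key_tall, key_small from where it was at the start of the episode above 0.015 m).
It fails at once if the tin, bottle or bowl is moved more than 30 mm (distance of any of tin, vinegar, bowl from where it was at the start of the episode above 0.03 m).
It also fails if it takes over 72 s, if anything falls off the work surface, if the arm or the gripper's body presses on something with over 40 N, if the wrist force passes 120 N, or if a joint passes its speed limit or range.

## Working session

There is one attempt and no reset: what is moved stays moved. The work goes in short steps, Python scripts to look and compute and a tool call to move; the robot and the scene stay as the last step left them, time stands still between calls to the robot, and variables do not carry over. Pictures are saved under pics/ and viewed, at most 10 in all, crops included, and the job is handed in when it is done.

Besides the shell and the picture viewer there is one more tool, called by a JSON object that holds its "method" and its "body". step_arm: Moves the arm, as the interface text tells. Its arguments: {"type":"object","properties":{"commands":{"type":"array","items":{"type":"number"}},"squeeze":{"type":"number"}},"required":["commands"]}

```bash
mkdir -p pics; python3 - <<'E'
from workcell import *
import cv2
for n in ("side","top"):
    im=camera(n); cv2.imwrite(f"pics/{n}0.png",cv2.resize(im[:,:,::-1],(800,600),interpolation=cv2.INTER_CUBIC))
    cv2.imwrite(f"{n}0_raw.png",im[:,:,::-1])
    p=camera_params(n); print(p["mtx"],p["extrinsics"])
print(get_obs())
E
```

```text
[[418.46647532   0.         254.31349247]
 [  0.         418.46647532 194.96044786]
 [  0.           0.           1.        ]] [[ 0.98025652 -0.19618363  0.02468083 -0.62266712]
 [-0.07122486 -0.46678095 -0.88150018  0.18814592]
 [ 0.18445645  0.86233841 -0.47153822  0.97307635]
 [ 0.          0.          0.          1.        ]]
[[412.43318501   0.         249.9834875 ]
 [  0.         412.43318501 189.32809291]
 [  0.           0.           1.        ]] [[ 0.01538304 -0.99987973  0.00197228 -0.05702779]
 [-0.98056773 -0.01547169 -0.1955698   0.63863465]
 [ 0.19557679  0.0010745  -0.9806878   1.07175868]
 [ 0.          0.          0.          1.        ]]
{'clock': 0.1, 'joint_pos': array([ 1.17839136,  0.33286609, -0.06470879,  1.46083848,  0.02160741,
        1.34992618, -0.0884969 ]), 'joint_velocities': array([ 6.05714651e-04, -2.88687254e-04,  7.59835923e-05, -2.19874454e-03,
        1.89015124e-03,  1.42611202e-03,  1.77092938e-03]), 'tau': array([ 4.87598227e-04, -6.26745701e+01,  4.85276256e-02, -3.92431962e+01,
        1.63458637e-02,  6.87592619e-03, -3.00486829e-05]), 'position': array([ 0.22577308, -0.58243334,  0.23056867]), 'ee_rot': array([ 9.82951034e-01,  1.83866295e-01, -1.54806119e-04, -6.53050047e-04]), 'ft_force': array([-0.2278903 , -0.75656696,  0.15990142]), 'torque': array([-0.00022456, -0.01223916,  0.01249491]), 'grasp_force': 0.0, 'grip_width': 1.000196737349856}
```

View pics/side0.png

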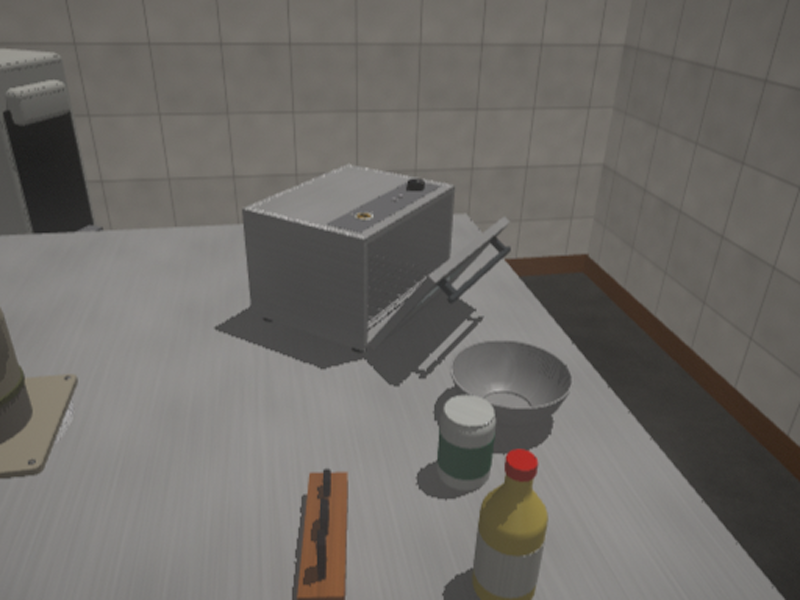

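View pics/top0.png

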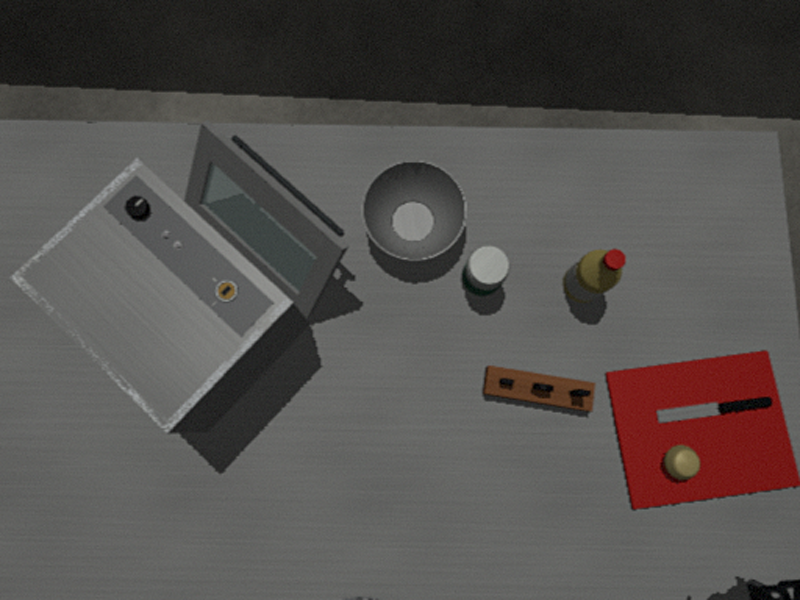

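The side view shows the steriliser with its switch at (364,215), the door open, the tin at (467,440), and the bottle and bowl to the right of it. The top view shows the switch at (226,291), the key block at about (540,389) with keys at (507,382), (543,388) and (579,395), and the bowl at (415,212). Next I'll enlarge the keys and switch.

```bash
python3 - <<'E'
import cv2,numpy as np
t=cv2.imread("top0_raw.png");s=cv2.imread("side0_raw.png")
def c(im,x,y,w,h,W,H): return cv2.resize(im[y:y+h,x:x+w],(W,H),interpolation=cv2.INTER_CUBIC)
# top-left: keys in top (300..400 x 225..275), top-right: keys side ; bottom: switch top, switch side
a=c(t,305,225,80,60,400,300); b=c(s,175,290,80,94,255,300)
d=c(t,110,150,80,60,400,300); e=c(s,200,110,80,60,400,300)
b=np.hstack([b,np.zeros((300,145,3),np.uint8)])
im=np.vstack([np.hstack([a,b]),np.hstack([d,e])])
im=cv2.convertScaleAbs(im,alpha=1.6)
cv2.imwrite("pics/crop0.png",im)
E
```

```text
(no output)
```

View pics/crop0.png

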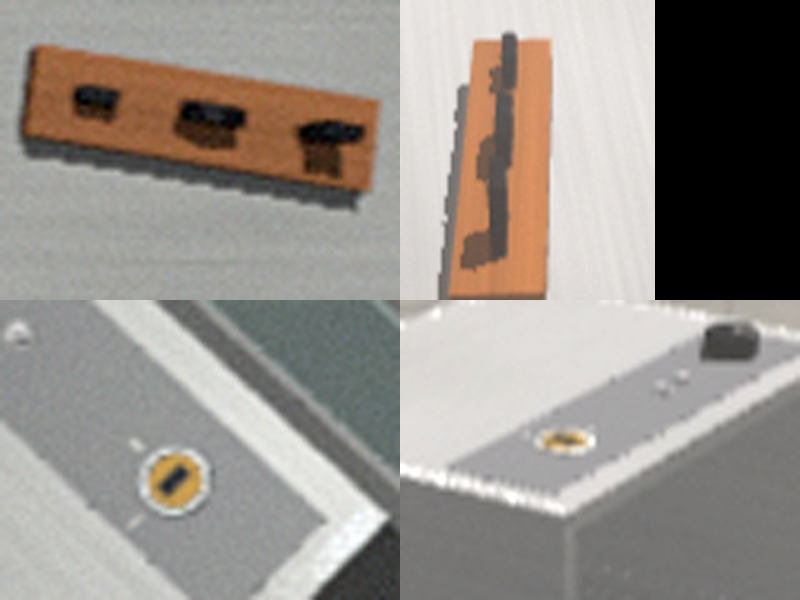

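The crop shows the key block with the small key at the left and the tall key at the right. The middle one is widest with a round shadow, so it is key_round. The switch is at crop (174,481) in top and (566,441) in side.

```bash
cat > h.py <<'E'
from workcell import *
import numpy as np, cv2
from scipy.optimize import least_squares
from scipy.spatial.transform import Rotation as R
P={n:camera_params(n) for n in("side","top")}
def proj(n,X):
    p=P[n];E=np.array(p["extrinsics"]);c=np.atleast_2d(X)@E[:3,:3].T+E[:3,3];q=c@np.array(p["mtx"]).T;return q[:,:2]/q[:,2:]
def ray(n,uv,z):
    p=P[n];E=np.array(p["extrinsics"]);d=E[:3,:3].T@np.linalg.solve(p["mtx"],[*uv,1]);o=-E[:3,:3].T@E[:3,3];return o+d*(z-o[2])/d[2]
def full(u,v): return (np.array([u,v])+.5)*.64-.5
def crop(u,v,x,y): return (np.array([u,v])+.5)/5-.5+[x,y]
def tri(a,b):
    f=lambda X:np.r_[proj("top",X)[0]-a,proj("side",X)[0]-b]
    r=least_squares(f,[.5,0,.1]);return r.x,r.fun
def Rz(a):return R.from_euler('z',a).as_matrix()
E
python3 - <<'E'
from h import *
sw=crop(174,181,110,150);sws=crop(166,141,200,110)
print("switch",ray("top",sw,.233),ray("side",sws,.233),tri(sw,sws))
kn=full(138,208);print("knob",ray("top",kn,.24))
C=[crop(388,215,110,150),full(137,160),full(12,278),full(170,431)]
Q=np.array([ray("top",c,.23) for c in C]);print("corners",Q)
for i in range(4):
    d=Q[(i+1)%4]-Q[i];print(np.linalg.norm(d),np.arctan2(d[1],d[0]))
B=np.array([ray("top",crop(*c,305,225),.034) for c in [(38,45),(380,100),(372,192),(25,134)]]);print("block",B,B.mean(0))
for i in range(4):
    d=B[(i+1)%4]-B[i];print(np.linalg.norm(d),np.arctan2(d[1],d[0]))
print("keytop",[ray("top",crop(*c,305,225),z) for c,z in(((97,97),.066),((213,115),.075),((333,131),.093))])
for n,c,z in(("tin",(488,265),.11),("cap",(615,259),.19),("bowl",(415,211),.075)):print(n,ray("top",full(*c),z))
for c in((205,125),(345,246)):print("door edge",[ray("top",full(*c),z) for z in(.15,.18,.2)])
print("handle",tri((full(238,138)+full(341,234))/2,(full(508,250)+full(452,294))/2))
E
```

```text
switch [0.61007428 0.19931588 0.233     ] [0.61037828 0.20794646 0.233     ] (array([0.60915004, 0.19836507, 0.23664345]), array([-0.0075626 ,  0.07582621,  0.08805253, -0.01682647]))
knob [0.73477245 0.33953425 0.24      ]
corners [[0.59606319 0.0991839  0.23      ]
 [0.81660204 0.35247032 0.23      ]
 [0.62493434 0.52280126 0.23      ]
 [0.403654   0.2668639  0.23      ]]
0.33584430233955126 0.8544016159097386
0.2564159419561143 2.4150679358195877
0.3383325583017977 -2.283698670218375
0.2552212307805202 -0.7168306390819286
block [[ 0.52314602 -0.22098578  0.034     ]
 [ 0.49584611 -0.40881861  0.034     ]
 [ 0.44588199 -0.40212891  0.034     ]
 [ 0.47429047 -0.21316672  0.034     ]] [ 0.48479115 -0.311275    0.034     ]
0.18980636813189933 -1.7151271819669072
0.05040997861380101 3.0084939757861777
0.19108571614308187 1.4215743556159814
0.049477286936650704 -0.15869875870388023
keytop [array([ 0.4928965 , -0.24732275,  0.066     ]), array([ 0.48376135, -0.30699082,  0.075     ]), array([ 0.47538352, -0.36497649,  0.093     ])]
tin [ 0.68674162 -0.21174318  0.11      ]
cap [ 0.67948338 -0.40025138  0.19      ]
bowl [ 0.79303589 -0.08785345  0.075     ]
door edge [array([0.91598781, 0.27586128, 0.15      ]), array([0.90141287, 0.26638377, 0.18      ]), array([0.89169625, 0.26006543, 0.2       ])]
door edge [array([0.70516232, 0.02977184, 0.15      ]), array([0.69675145, 0.02748943, 0.18      ]), array([0.6911442 , 0.02596783, 0.2       ])]
handle (array([0.80749641, 0.12661331, 0.14790571]), array([-0.09780362,  0.48992453,  0.50772086, -0.14183498]))
```

{"method": "step_arm", "body": {"commands": [0,0.66,0.72,0.1,0,0,0.154,0,0.66,0.72,0.1,0,0,0.154,0,0.66,0.72,0.1,0,0,0.154,0,0.66,0.72,0.1,0,0,0.154,0,0.66,0.72,0.1,0,0,0.154,0,0.66,0.72,0.1,0,0,0.154,0,0.66,0.72,0.1,0,0,0.154,0,0.66,0.72,0.1,0,0,0.154,0,0.66,0.72,0.1,0,0,0.154,0,0.66,0.72,0.1,0,0,0.154], "squeeze": 80}}

```text
clock: 1.35
position: [0.6236, -0.1465, 0.291]
ee_rot: [0.909, 0.416, 0.0, -0.001]
ft_force: [-0.4, -0.8, -0.7]
grip_width: 0.001
grasp_force: 0.0
```

{"method": "step_arm", "body": {"commands": [0,0.313,0.333,0,0,0,0,0,0.313,0.333,0,0,0,0,0,0.313,0.333,0,0,0,0,0,0.313,0.333,0,0,0,0,0,0.313,0.333,0,0,0,0,0,0.313,0.333,-0.1,0,0,0,0,0.313,0.333,-0.2,0,0,0,0,0.313,0.333,-0.267,0,0,0,0,0.313,0.333,-0.267,0,0,0,0,0.313,0.333,-0.267,0,0,0]}}

```text
clock: 2.6
position: [0.8106, 0.0491, 0.1335]
ee_rot: [0.91, 0.414, 0.001, 0.0]
ft_force: [0.8, 0.3, 1.4]
grip_width: 0.001
grasp_force: 0.0
```

{"method": "step_arm", "body": {"commands": [0,-0.013,0.0126,0.0065,0,0,0,0,-0.026,0.025,0.013,0,0,0,0,-0.04,0.038,0.02,0,0,0,0,-0.053,0.05,0.026,0,0,0,0,-0.066,0.063,0.032,0,0,0,0,-0.079,0.076,0.039,0,0,0,0,-0.092,0.088,0.045,0,0,0,0,-0.106,0.1,0.052,0,0,0,0,-0.119,0.113,0.058,0,0,0,0,-0.132,0.126,0.065,0,0,0]}}

```text
clock: 3.85
position: [0.7342, 0.1192, 0.1753]
ee_rot: [0.912, 0.411, 0.004, 0.005]
ft_force: [4.0, -14.1, 19.4]
grip_width: -0.003
grasp_force: 12.8
```

{"method": "step_arm", "body": {"commands": [0,-0.003,0.003,0.002,0,0,0,0,-0.006,0.006,0.004,0,0,0,0,-0.009,0.008,0.006,0,0,0,0,-0.012,0.011,0.008,0,0,0,0,-0.015,0.014,0.008,0,0,0,0,-0.018,0.017,0.008,0,0,0,0,-0.021,0.019,0.008,0,0,0,0,-0.024,0.022,0.008,0,0,0,0,-0.024,0.022,0.008,0,0,0,0,-0.024,0.022,0.008,0,0,0]}}

```text
clock: 5.1
position: [0.7192, 0.1342, 0.1798]
ee_rot: [0.911, 0.412, 0.003, 0.003]
ft_force: [3.0, -10.9, 19.3]
grip_width: -0.002
grasp_force: 11.5
```

```bash
python3 - <<'E'
from h import *
t=camera("top");s=camera("side")
a=cv2.resize(t[60:240,20:260],(400,300));b=cv2.resize(s[90:240,150:350],(400,300))
cv2.imwrite("pics/door1.png",cv2.convertScaleAbs(np.hstack([a,b])[:,:,::-1],alpha=1.6))
E
```

```text
(no output)
```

View pics/door1.png

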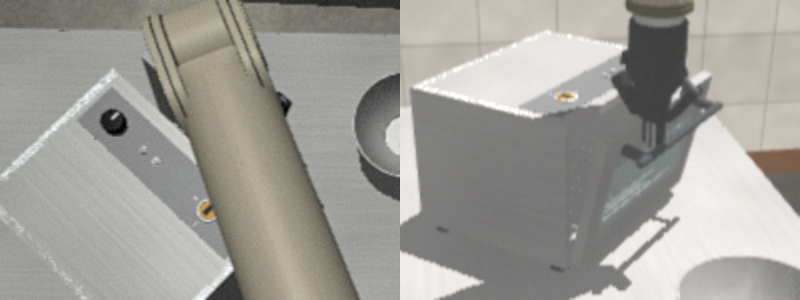

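The door is not shut yet: about 0.2 rad remains. The finger tips (side crop, about (650,150)) have slipped between the bar and the panel. I'll lift the tip just above the bar and push on the panel's top margin.

{"method": "step_arm", "body": {"commands": [0,0,0,0.015,0,0,0,0,0,0,0.03,0,0,0,0,0,0,0.045,0,0,0,0,0,0,0.045,0,0,0,0,-0.008,0.007,0.045,0,0,0,0,-0.016,0.014,0.045,0,0,0,0,-0.024,0.021,0.045,0,0,0,0,-0.032,0.028,0.045,0,0,0,0,-0.04,0.035,0.045,0,0,0,0,-0.046,0.04,0.045,0,0,0]}}

```text
clock: 6.45
position: [0.6881, 0.1624, 0.2019]
ee_rot: [0.91, 0.414, -0.0, -0.0]
ft_force: [3.0, -1.3, 2.5]
grip_width: -0.003
grasp_force: 1.6
```

```bash
python3 - <<'E'
from h import *
t=camera("top");s=camera("side")
a=cv2.resize(t[60:240,20:260],(400,300));b=cv2.resize(s[90:240,150:350],(400,300))
cv2.imwrite("pics/door2.png",cv2.convertScaleAbs(np.hstack([a,b])[:,:,::-1],alpha=1.6))
E
```

```text
(no output)
```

View pics/door2.png

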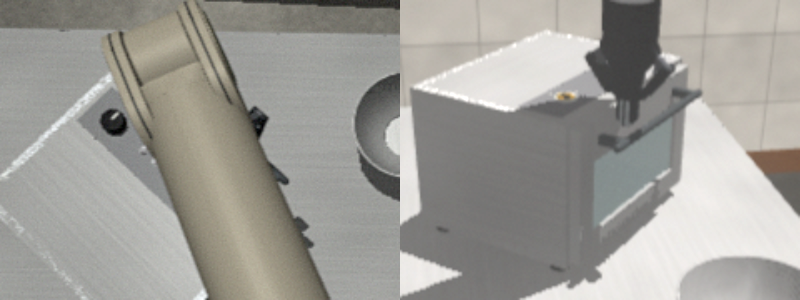

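The door now looks nearly shut. I'll press on until the force rises.

{"method": "step_arm", "body": {"commands": [0,-0.002,0.0017,0,0,0,0,0,-0.004,0.0035,0,0,0,0,0,-0.006,0.0052,0,0,0,0,0,-0.008,0.007,0,0,0,0,0,-0.01,0.0087,0,0,0,0,0,-0.012,0.0105,0,0,0,0,0,-0.012,0.0105,0,0,0,0,0,-0.012,0.0105,0,0,0,0,0,-0.012,0.0105,0,0,0,0,0,-0.012,0.0105,0,0,0,0]}}

```text
clock: 7.8
position: [0.6875, 0.1624, 0.202]
ee_rot: [0.912, 0.411, 0.004, 0.004]
ft_force: [31.6, -8.6, -7.0]
grip_width: -0.003
grasp_force: 14.7
```

{"method": "step_arm", "body": {"commands": [0,0.012,-0.0105,0,0,0,0,0,0.014,-0.012,0,0,0,0,0,0.014,-0.012,0.08,0,0,0,0,0.014,-0.012,0.16,0,0,0,0,0.014,-0.012,0.16,0,0,0,60,-0.03,-0.1,0.16,0,0,0.05,60,-0.08,-0.2,0.16,0,0,0.1,60,-0.13,-0.3,0.16,0,0,0.15,60,-0.18,-0.4,0.16,0,0,0.1814,60,-0.23,-0.5,0.16,0,0,0.1814]}}

```text
clock: 9.05
position: [0.5497, -0.1162, 0.2968]
ee_rot: [0.756, 0.654, -0.0, -0.001]
ft_force: [1.3, -0.7, 0.6]
grip_width: 0.704
grasp_force: 0.0
```

```bash
cat > g.py <<'E'
import sys
from h import *
# usage: g.py x y z c : shift/turn fractions to TCP target, tool down, closing line at angle c
x,y,z,c=map(float,sys.argv[1:]);o=get_obs();r=R.from_quat(o["ee_rot"]);M=r.as_matrix()
a=c+np.pi/2;best=None
for k in(0,np.pi):
    T=R.from_matrix(Rz(a+k)@np.diag([1.,-1,-1]));v=(T*r.inv()).as_rotvec()
    if best is None or np.linalg.norm(v)<np.linalg.norm(best):best=v
print("pos",o["position"].round(4),"q",o["joint_pos"].round(2),"c",np.arctan2(M[1,1],M[0,1]).round(4),"shift",((np.array([x,y,z])-o["position"])/.6).round(4),"turn",(best/np.pi).round(4))
E
python3 g.py .4845 -.311 .15 -.147
python3 - <<'E'
from h import *
c=camera("top");cv2.imwrite("top3_raw.png",c[:,:,::-1]);s=camera("side");cv2.imwrite("side3_raw.png",s[:,:,::-1])
E
```

```text
pos [ 0.5497 -0.1162  0.2968] q [ 0.61  0.21 -0.56  1.5   0.11  1.46 -0.1 ] c -0.1449 shift [-0.1086 -0.3246 -0.2447] turn [-0.0003 -0.0005 -0.0007]
```

{"method": "step_arm", "body": {"commands": [50,-0.1086,-0.3246,-0.1,0,0,0,50,-0.1086,-0.3246,-0.2,0,0,0,50,-0.1086,-0.3246,-0.24,0,0,0,50,-0.1086,-0.3246,-0.24,0,0,0,50,-0.1086,-0.3246,-0.3,0,0,0,50,-0.1086,-0.3246,-0.35,0,0,0,50,-0.1086,-0.3246,-0.39,0,0,0,50,-0.1086,-0.3246,-0.426,0,0,0,50,-0.1086,-0.3246,-0.426,0,0,0,50,-0.1086,-0.3246,-0.426,0,0,0]}}

```text
clock: 10.4
position: [0.4866, -0.3098, 0.0428]
ee_rot: [0.757, 0.653, 0.0, 0.0]
ft_force: [0.5, -0.2, 0.2]
grip_width: 0.586
grasp_force: 0.0
```

```bash
python3 g.py .4845 -.311 .041 -.147; python3 - <<'E'
from h import *
s=camera("side")
d=cv2.imread("top3_raw.png")[:,:,::-1];e=cv2.imread("side3_raw.png")[:,:,::-1]
a=cv2.resize(s[270:384,160:312],(400,300),interpolation=2);b=cv2.resize(d[60:240,20:260],(400,300))
b2=cv2.resize(e[90:240,150:350],(400,300));f=cv2.resize(s[90:240,150:350],(400,300))
cv2.imwrite("pics/pre4.png",cv2.convertScaleAbs(np.vstack([np.hstack([a,b]),np.hstack([b2,f])])[:,:,::-1],alpha=1.6))
E
```

```text
pos [ 0.4866 -0.3098  0.0428] q [ 0.82  0.44 -0.4   1.77  0.2   0.98  0.19] c -0.1469 shift [-0.0035 -0.0021 -0.0031] turn [-0.0001  0.0001 -0.    ]
```

View pics/pre4.png

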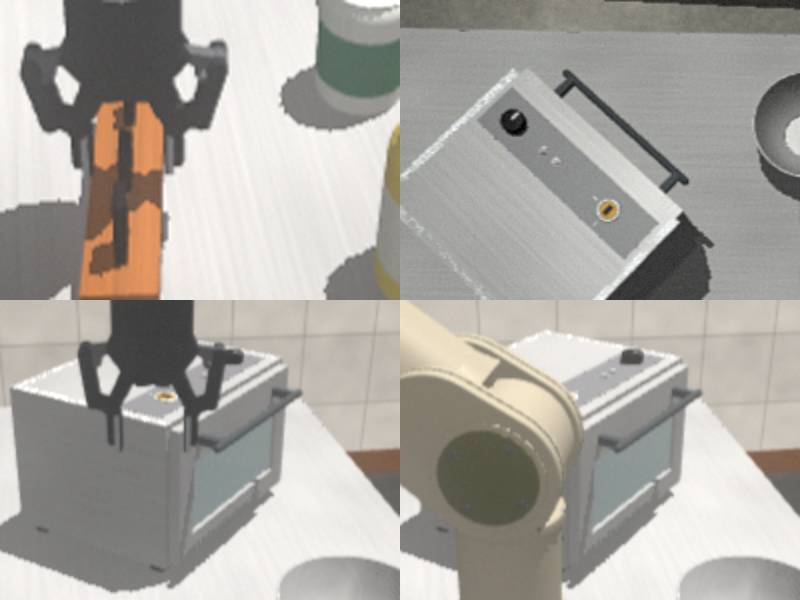

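The door is shut flush (top-right crop), and the open fingers straddle the middle (round) key. Closing now.

{"method": "step_arm", "body": {"commands": [50,-0.002,-0.001,-0.002,0,0,0,20,-0.002,-0.001,-0.002,0,0,0,10,-0.002,-0.001,-0.002,0,0,0,0,-0.002,-0.001,-0.002,0,0,0,0,-0.002,-0.001,-0.002,0,0,0,0,-0.002,-0.001,-0.002,0,0,0,0,-0.002,-0.001,-0.002,0,0,0,0,-0.002,-0.001,-0.002,0,0,0,0,-0.002,-0.001,-0.002,0,0,0,0,-0.002,-0.001,-0.002,0,0,0], "squeeze": 80}}

```text
clock: 11.7
position: [0.4851, -0.3109, 0.0414]
ee_rot: [0.757, 0.653, -0.0, 0.0]
ft_force: [-2.1, 1.5, 6.0]
grip_width: 0.094
grasp_force: 78.1
```

{"method": "step_arm", "body": {"commands": [0,0,0,0.02,0,0,0,0,0,0,0.04,0,0,0,0,0,0,0.06,0,0,0,0,0,0,0.1,0,0,0,0,0,0,0.2,0,0,0,0,0,0,0.3,0,0,0,0,0,0,0.4,0,0,0,0,0,0,0.448,0,0,0,0,0,0,0.448,0,0,0,0,0,0,0.448,0,0,0]}}

```text
clock: 12.95
position: [0.4848, -0.3106, 0.3093]
ee_rot: [0.757, 0.653, -0.0, -0.0]
ft_force: [-0.4, -0.1, -1.4]
grip_width: 0.095
grasp_force: 78.0
```

```bash
python3 g.py .610 .200 .30 .854
```

```text
pos [ 0.4848 -0.3106  0.3093] q [ 0.85  0.22 -0.43  1.45  0.09  1.49  0.27] c -0.1472 shift [ 0.2087  0.851  -0.0155] turn [-0.000e+00 -3.000e-04  3.187e-01]
```

{"method": "step_arm", "body": {"commands": [0,0.2,0.85,-0.01,0,0,0.318,0,0.2,0.85,-0.01,0,0,0.318,0,0.2,0.85,-0.01,0,0,0.318,0,0.2,0.85,-0.01,0,0,0.318,0,0.2,0.85,-0.01,0,0,0.318,0,0.2,0.85,-0.01,0,0,0.318,0,0.2,0.85,-0.01,0,0,0.318,0,0.2,0.85,-0.01,0,0,0.318,0,0.2,0.85,-0.01,0,0,0.318,0,0.2,0.85,-0.01,0,0,0.318]}}

```text
clock: 14.2
position: [0.604, 0.2016, 0.302]
ee_rot: [0.35, 0.937, -0.0, -0.002]
ft_force: [-0.5, -0.2, -0.3]
grip_width: 0.092
grasp_force: 78.1
```

```bash
python3 g.py .610 .200 .285 .852
```

```text
pos [0.604  0.2016 0.302 ] q [ 0.16  0.44 -0.8   1.28  0.31  1.55  0.26] c 0.8561 shift [ 0.0099 -0.0027 -0.0283] turn [-0.0002 -0.001  -0.0013]
```

{"method": "step_arm", "body": {"commands": [0,0.01,-0.0027,-0.01,0,0,-0.0013,0,0.01,-0.0027,-0.02,0,0,-0.0013,0,0.01,-0.0027,-0.028,0,0,-0.0013,0,0.01,-0.0027,-0.028,0,0,-0.0013,0,0.01,-0.0027,-0.028,0,0,-0.0013,0,0.01,-0.0027,-0.028,0,0,-0.0013,0,0.01,-0.0027,-0.028,0,0,-0.0013,0,0.01,-0.0027,-0.028,0,0,-0.0013,0,0.01,-0.0027,-0.028,0,0,-0.0013,0,0.01,-0.0027,-0.028,0,0,-0.0013]}}

```text
clock: 15.45
position: [0.6112, 0.1975, 0.2871]
ee_rot: [0.354, 0.935, 0.0, -0.0]
ft_force: [1.0, -0.1, 0.1]
grip_width: 0.091
grasp_force: 78.1
```

```bash
python3 g.py .610 .200 .285 .852; python3 - <<'E'
from h import *
s=camera("side");t=camera("top");cv2.imwrite("side5_raw.png",s[:,:,::-1]);cv2.imwrite("top5_raw.png",t[:,:,::-1])
o=get_obs()["position"]
a=cv2.resize(s[95:155,210:265],(550,600),interpolation=2);b=cv2.resize(t[120:220,105:190],(250,300),interpolation=2)
b=np.vstack([b,cv2.resize(s[90:240,150:350],(250,300))])
cv2.imwrite("pics/pre5.png",cv2.convertScaleAbs(np.hstack([a,b])[:,:,::-1],alpha=1.6))
# predicted key tip and origin in side crop
for z in(.2404-.233-.0+0,):pass
for n,d in(("tip",-.0074-.026),("origin",-.0074),("headc",-.0074+.023)):print(n,(proj("side",o+[0,0,d])[0]-[210,95]+.5)*10-.5)
print("switch pred",(proj("side",[.610,.1995,.233])[0]-[210,95]+.5)*10-.5)
E
```

```text
pos [0.6112 0.1975 0.2871] q [ 0.17  0.46 -0.79  1.29  0.32  1.52  0.26] c 0.8476 shift [-0.0019  0.0041 -0.0035] turn [-0.      0.      0.0014]
tip [241.19589362 373.53164904]
origin [241.33319793 281.34651143]
headc [241.45718    198.10582873]
switch pred [235.81124956 443.31069389]
```

View pics/pre5.png

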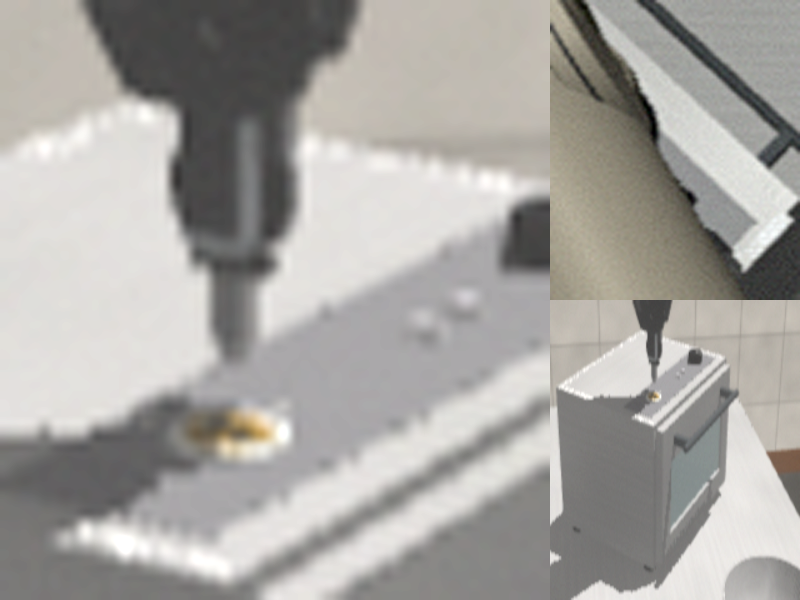

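Side crop: the blade tip is at (236,362) and the switch at (235,432). Both lie about 11 px above prediction, so they agree with each other, and y needs about +2 mm. I'll start descending.

{"method": "step_arm", "body": {"commands": [0,0,0.0033,-0.005,0,0,0.0014,0,0,0.0033,-0.01,0,0,0.0014,0,0,0.0033,-0.015,0,0,0.0014,0,0,0.0033,-0.02,0,0,0.0014,0,0,0.0033,-0.025,0,0,0.0014,0,0,0.0033,-0.03,0,0,0.0014,0,0,0.0033,-0.035,0,0,0.0014,0,0,0.0033,-0.04,0,0,0.0014,0,0,0.0033,-0.042,0,0,0.0014,0,0,0.0033,-0.042,0,0,0.0014]}}

```text
clock: 16.8
position: [0.6111, 0.1995, 0.2619]
ee_rot: [0.352, 0.936, 0.0, -0.0]
ft_force: [0.4, -0.2, 0.4]
grip_width: 0.091
grasp_force: 78.1
```

{"method": "step_arm", "body": {"commands": [0,0,0,-0.001,0,0,0,0,0,0,-0.002,0,0,0,0,0,0,-0.003,0,0,0,0,0,0,-0.004,0,0,0,0,0,0,-0.005,0,0,0,0,0,0,-0.006,0,0,0,0,0,0,-0.007,0,0,0,0,0,0,-0.008,0,0,0,0,0,0,-0.008,0,0,0,0,0,0,-0.008,0,0,0]}}

```text
clock: 18.05
position: [0.6112, 0.1995, 0.2572]
ee_rot: [0.352, 0.936, 0.0, 0.0]
ft_force: [0.9, -0.6, -1.0]
grip_width: 0.096
grasp_force: 78.1
```

{"method": "step_arm", "body": {"commands": [0,0,0,-0.0013,0,0,0,0,0,0,-0.0026,0,0,0,0,0,0,-0.004,0,0,0,0,0,0,-0.0053,0,0,0,0,0,0,-0.0066,0,0,0,0,0,0,-0.008,0,0,0,0,0,0,-0.0093,0,0,0,0,0,0,-0.0106,0,0,0,0,0,0,-0.0133,0,0,0,0,0,0,-0.0133,0,0,0]}}

```text
clock: 19.3
position: [0.6113, 0.1998, 0.2494]
ee_rot: [0.352, 0.936, 0.0, 0.0]
ft_force: [-0.2, 2.0, 3.3]
grip_width: 0.091
grasp_force: 78.6
```

{"method": "step_arm", "body": {"commands": [0,0,0,-0.001,0,0,0,0,0,0,-0.002,0,0,0,0,0,0,-0.003,0,0,0,0,0,0,-0.004,0,0,0,0,0,0,-0.005,0,0,0,0,0,0,-0.006,0,0,0,0,0,0,-0.007,0,0,0,0,0,0,-0.008,0,0,0,0,0,0,-0.008,0,0,0,0,0,0,-0.008,0,0,0]}}

```text
clock: 20.55
position: [0.611, 0.1998, 0.2445]
ee_rot: [0.352, 0.936, 0.0, -0.0]
ft_force: [-2.5, 1.5, 4.7]
grip_width: 0.094
grasp_force: 78.9
```

{"method": "step_arm", "body": {"commands": [0,0,0,-0.001,0,0,0,0,0,0,-0.002,0,0,0,0,0,0,-0.003,0,0,0,0,0,0,-0.004,0,0,0,0,0,0,-0.005,0,0,0,0,0,0,-0.006,0,0,0,0,0,0,-0.007,0,0,0,0,0,0,-0.008,0,0,0,0,0,0,-0.009,0,0,0,0,0,0,-0.01,0,0,0]}}

```text
clock: 21.8
position: [0.6113, 0.2002, 0.2401]
ee_rot: [0.352, 0.936, 0.001, 0.001]
ft_force: [-4.9, 2.2, 18.1]
grip_width: 0.09
grasp_force: 81.0
```

{"method": "step_arm", "body": {"commands": [0,0,0,-0.001,0,0,0,0,0,0,-0.001,0,0,0,0,0,0,-0.002,0,0,0,0,0,0,-0.002,0,0,0,0,0,0,-0.002,0,0,0,0,0,0,-0.003,0,0,0,0,0,0,-0.003,0,0,0,0,0,0,-0.003,0,0,0,0,0,0,-0.003,0,0,0,0,0,0,-0.003,0,0,0]}}

```text
clock: 23.05
position: [0.6114, 0.2003, 0.2399]
ee_rot: [0.352, 0.936, 0.001, 0.001]
ft_force: [-8.4, 1.1, 25.0]
grip_width: 0.09
grasp_force: 82.7
```

```bash
python3 - <<'E'
from h import *
s=camera("side");o=get_obs();print(o["ft_force"],o["torque"],o["joint_pos"].round(2))
a=cv2.resize(s[95:155,210:265],(550,600),interpolation=2)
cv2.imwrite("pics/home6.png",cv2.convertScaleAbs(a[:,:,::-1],alpha=1.6))
E
```

```text
[-7.97871796  1.40114565 24.63140649] [ 2.73256859e-01  1.94911904e+00 -4.69548159e-04] [ 0.17  0.48 -0.79  1.37  0.34  1.43  0.25]
```

View pics/home6.png

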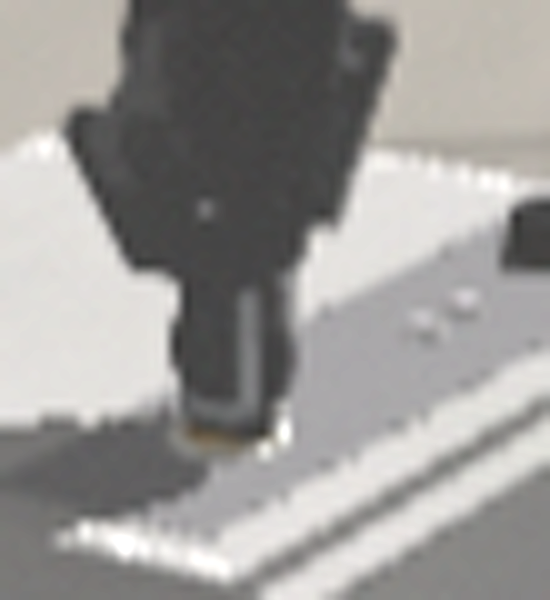

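The shoulder is on the face: the z force rose while z stayed at 0.2399. Now turning clockwise, in two stages.

{"method": "step_arm", "body": {"commands": [0,-0.0017,0,0,0,0,-0.0286,0,-0.0017,0,0,0,0,-0.0572,0,-0.0017,0,0,0,0,-0.0858,0,-0.0017,0,0,0,0,-0.1144,0,-0.0017,0,0,0,0,-0.143,0,-0.0017,0,0,0,0,-0.1716,0,-0.0017,0,0,0,0,-0.2,0,-0.0017,0,0,0,0,-0.2288,0,-0.0017,0,0,0,0,-0.2574,0,-0.0017,0,0,0,0,-0.286]}}

```text
clock: 24.35
position: [0.6102, 0.1992, 0.2398]
ee_rot: [0.725, 0.689, 0.001, 0.001]
ft_force: [-10.3, -2.4, 24.6]
grip_width: 0.099
grasp_force: 82.7
```

```bash
python3 g.py .611 .2 .24 .852; python3 -c "
from workcell import *
print(get_obs()['torque'])"
```

```text
pos [0.6102 0.1992 0.2398] q [ 0.07  0.43 -0.63  1.37  0.26  1.41 -0.61] c -0.0499 shift [0.0013 0.0014 0.0003] turn [-1.000e-04  8.000e-04  2.871e-01]
[-0.42815897  2.61291909  0.10031401]
```

{"method": "step_arm", "body": {"commands": [0,-0.002,0,0,0,0,-0.028,0,-0.002,0,0,0,0,-0.056,0,-0.002,0,0,0,0,-0.084,0,-0.002,0,0,0,0,-0.112,0,-0.002,0,0,0,0,-0.14,0,-0.002,0,0,0,0,-0.168,0,-0.002,0,0,0,0,-0.196,0,-0.002,0,0,0,0,-0.224,0,-0.002,0,0,0,0,-0.25,0,-0.002,0,0,0,0,-0.265]}}

```text
clock: 25.6
position: [0.6084, 0.1999, 0.2398]
ee_rot: [0.941, 0.338, 0.001, 0.0]
ft_force: [-12.9, -0.5, 25.0]
grip_width: 0.089
grasp_force: 82.9
```

```bash
python3 g.py .611 .2 .24 .852; python3 -c "
from workcell import *
print(get_obs()['torque'])"
```

```text
pos [0.6084 0.1999 0.2398] q [-0.02  0.41 -0.5   1.38  0.2   1.4  -1.4 ] c -0.8806 shift [0.0043 0.0002 0.0003] turn [ 3.000e-04  4.000e-04 -4.485e-01]
[0.01952216 3.09892489 0.14643385]
```

{"method": "step_arm", "body": {"commands": [0,-0.0005,0,0,0,0,-0.006,0,-0.001,0,0,0,0,-0.012,0,-0.0015,0,0,0,0,-0.018,0,-0.0015,0,0,0,0,-0.024,0,-0.0015,0,0,0,0,-0.03,0,-0.0015,0,0,0,0,-0.03,0,-0.0015,0,0,0,0,-0.03,0,-0.0015,0,0,0,0,-0.03,0,-0.0015,0,0,0,0,-0.03,0,-0.0015,0,0,0,0,-0.03]}}

```text
clock: 26.85
position: [0.6083, 0.2001, 0.2398]
ee_rot: [0.956, 0.295, 0.002, 0.0]
ft_force: [-8.7, 0.8, 23.4]
grip_width: 0.094
grasp_force: 82.8
```

```bash
python3 g.py .611 .2 .24 .852; python3 - <<'E'
from h import *
print(get_obs()['torque'])
s=camera("side");t=camera("top")
a=cv2.resize(s[95:155,200:280],(400,300),interpolation=2);b=cv2.resize(t[60:240,20:260],(400,300));c=cv2.resize(s[90:240,150:350],(400,300));d=cv2.resize(s[280:384,150:290],(400,300))
cv2.imwrite("pics/end.png",cv2.convertScaleAbs(np.vstack([np.hstack([a,b]),np.hstack([c,d])])[:,:,::-1],alpha=1.6))
E
```

```text
pos [0.6083 0.2001 0.2398] q [-0.03  0.4  -0.49  1.39  0.19  1.4  -1.49] c -0.9726 shift [ 0.0046 -0.0001  0.0003] turn [ 0.0005  0.001  -0.4192]
[0.28933319 1.94594803 0.34952844]
```

View pics/end.png

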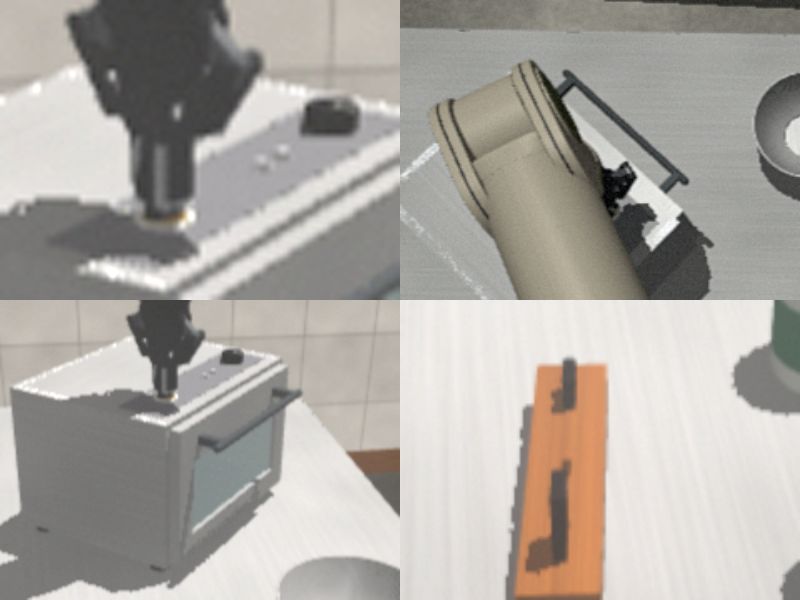

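The torque jumped to 0.35 N m, so the switch is at its firm stop. The picture shows the key home, the door shut and the other two keys still in the block.

```bash
python3 -c "
from workcell import *
print(hand_in())"
```

```text
the job is handed in; nothing more can be done
None
```

The job is handed in, with no verdict shown: the door is shut, and the round-headed key is fully home, turned to the stop and still gripped; the other two keys are still in the block, and the tin, bottle and bowl were not touched.

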